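Set the iris of a light base and switch its lamp on

TASK

Set up the inspection light base: with a fingertip, push the upright knob of the iris lever round its arc until the lever's pointer points at the long, broad mark of the scale, then press the lamp button on the same base fully down and let it come up again. Push gently and do not pinch or grip the lever, and leave the can, the small drawer and the computer mouse where they are. Finish with the pointer still at the long mark and the hand clear of everything.

Things in the scene. Friction and masses are not known exactly. Their poses are not given: they have to be found in the camera images.
- iris_axis (a point): Point on the vertical axis of the iris ring and lever, at the top face (45 mm above the table) of the light base, a fixed grey box. Its frame is the base's: x along the 255 mm side, away from the button end (box from x = -145 to +110 mm), y along the 230 mm side. Round the axis is the black iris ring with a white window, 88 mm across, 13 mm above the base's top.
- iris_lever (a joint): Angle of the iris lever, 0 to 2.8 rad, growing anticlockwise seen from above. At value q it points from the axis in the direction q - 1.4 rad, anticlockwise from the base's x. Stiff with friction: pushing the knob takes about 2.5 N and the lever stays where it is left. It always starts clockwise of the long mark, by 0.4 rad or more.
- lever_knob (a point): The black upright knob on the iris lever, a cylinder 14 mm in diameter, pushed sideways; 60 mm from the axis. This point is on its centre line, 17 mm below its top. The knob's top is 97 mm above the table; it rises from the flat white lever arm (10 mm wide), whose top is 55 mm above the table.
- pointer_tip (a point): Pointed outer end of the flat white lever arm, 77 mm from the axis on the same radius as the knob, 52 mm above the table.
- long_mark (a point): Where the pointer tip must stand: 77 mm from the axis in the direction of the long mark, 3 mm inside the mark's inner end, 52 mm above the table. The scale is a flat fixed aluminium arc plate, 79 to 105 mm from the axis, top 47 mm above the table, with eleven dark radial marks 0.165 rad apart: ten short (9 x 2 mm) and, in the middle, the long broad one (24 x 6 mm).
- lamp_button (a joint): Travel of the lamp button: 0 up, 0.006 m fully down. A spring returns it; fully down takes 5 N.
- can_centre (a point): Centre (half-way up) of a standing spray duster can, 52 mm in diameter, 165 mm tall. Leave it alone.
- drawer_centre (a point): Centre (half-way up) of a small loose open plastic drawer with parts in it, about 145 x 57 x 40 mm. Leave it alone.
- mouse_centre (a point): Centre of a loose white computer mouse, about 104 x 58 x 30 mm. Leave it alone.
- lamp_button_top (a point): Centre of the top of the round grey lamp button, 28 mm in diameter, 67 mm above the table when up, pressed straight down. It stands in a black round housing (44 mm across, top 57 mm above the table) on the top of the base, 112 mm from the axis towards the base's -x end.

How it is judged:
By the outcome, as a careful person would: the job done as asked, in the order asked, and still so for the second after the job is handed in, with the robot touching nothing.
It also fails if it takes over 58 s, if anything falls off the work surface, if the arm or the gripper's body presses on something with over 40 N, if the wrist force passes 120 N, or if a joint passes its speed limit or range.

ROBOT

A 6-joint arm with a two-finger parallel gripper is mounted at the origin on the work surface. World frame = base frame: x ahead of the robot, y to its left, z up, the work surface at z = 0. Lengths are in mm, angles in rad, forces in N, time in s.
With the tool pointing down it reaches from about 425 to 950 mm from the base axis. Payload 14.7 kg.
Tool frame: the origin (TCP) lies where the fingers leave the gripper's body, on its centre line; the fingertips stand 73 mm ahead of it and the grasp point (between the pads) lies 54 mm ahead of it (env.tcp_to_grasp is the z of the grasp point in the tool frame, in mm); z points along the fingers, y is the line along which they close (so a half turn about z gives the same grasp; the last joint's range is limited). The gripper opens to 85 mm and grips with 20 to 120 N. Pads are 22 mm wide; open, the fingers measure 114 mm over their backs; the gripper's body (76 mm by 85 mm) begins 54 mm behind the grasp point. The pads swing forward as they close: fully open they stand 13 mm farther back than shut.
Start: joints at [-0.047, 0.48, 1.596, -0, 1.065, -0.047], TCP at [649.995, 0.021, 303.897] pointing down, gripper open.
Joint ranges: [-2.75, 2.75], [-0.82, 2.05], [0.23, 2.67], [-1.56, 4.7], [0.09, 2.69], [-2.92, 2.92]. Speed limits (rad/s): [1.89, 1.89, 2.39, 3.01, 3.01, 3.01].

INTERFACE

Orientations are given as a unit quaternion [w, x, y, z].
In Python, from station import env gives the robot as it stands. The module is installed in compiled form; this text tells all that it offers.
- The arm moves only by the tool arm_command, never from a script. Its argument "motion" is a list of rows, each a list of 7 numbers: the shift along the tool's x, y, z in units of 0.4 m (1.0 is 0.4 m), then the turn, a rotation vector about the tool's x, y, z in units of 90 degrees (1.0 is 90 degrees), then the opening, from 0 (shut) to 1 (fully open). In form: [[tx, ty, tz, rx, ry, rz, hand], ...]. A call has 1 to 10 rows; each row is the pose to reach, as a shift and turn from the pose commanded when the call began, along the tool's axes at that moment; what a row does not reach only later rows make up. A row lasts 1/8 s, in which the tool goes at most 62.5 mm and 10.7 degrees, less where a joint would pass 70% of its speed; a pose out of reach is approached as far as the arm can. A call with a number of a shift or a turn outside -1 to 1 is refused whole. A call with a gripper value outside its range is refused whole. The fingers move at their own pace and stop on an object; the grip force is fixed at half the most. Time passes only in rows, so rows that repeat a pose let the fingers close. It gives the time, the measured TCP pose, the force, the opening and the grip force at its end, in the units of the state.
- env.get_state(): the state, without advancing time (a new reading comes with each control period).
- env.read_camera(name): name is "scene" or "side" or "wrist"; returns a dict with "frame" (400x640x3 uint8, red, green, blue), "range_z" (400x640 float32, mm along the optical axis (not along the pixel's ray), 0 where there is no reading), "fx", "fy", "cx", "cy" (pixels), "dist" ([k1, k2, p1, p2, k3] as OpenCV has them; the pictures are not rectified), "eye" and "attitude" of the camera in the world; the wrist camera has in their place "tool_from_camera" (4x4, takes a point from camera to tool coordinates, whose origin is the TCP and whose axes are the flange's). Camera axes: x right, y up, looking along -z (the intrinsics and any distortion apply to the point x, -y, -z); pixel columns grow to the right and rows downward; lengths in mm; the calibration is good to about 2 mm. A picture is of the moment at which its call begins: read the wrist's pose just before it.
- env.finish_job(): hands the job in; it is judged then, once.
Trained networks look in a picture, given as the dict that the camera call returned (one of the last four; its "shot" number tells which), for a name from the list of things; names that differ only in an ending like _2 or _b are one class to them, and where a whole thing is asked for, a point or a joint stands for the part that bears it (a point fixed in the world has none). Each returns a list of dicts, best first, with "p" (0 to 1); they miss things now and then, are a little off and sometimes report something else, mostly with a low value. They report only what shows in the picture. A call takes as long as a camera call.
- env.search_frame(picture, name): "location" ([column, row] in pixels, amid what is visible of it).
- env.trace(picture, name): "mask" (400x640 bool, what is visible of it) and "location" ([column, row] in pixels, amid what is visible of it).
The state is a dict: "clock": time; "joint_positions": joint angles; "joint_velocities": joint speeds; "effort": joint torques, N m; "position": TCP position; "ee_rot": TCP orientation; "force": force on the tool from outside, world axes, zero at the start; "torque": the same for the moment, N m; "finger_gap": opening from 0.0 (shut) to 1.0 (fully open); "grasp_force": force on a finger pad.
Only numpy, scipy, OpenCV 4.12 (cv2) and the standard library are available. Lean on these libraries where they do the work, as an engineer would, in place of code of your own. Each camera call takes 0.05 s, during which the arm holds its last target. There are 200 camera calls.

## Working session

There is one attempt and no reset: what is moved stays moved. The work goes in short steps, Python scripts to look and compute and a tool call to move; the robot and the scene stay as the last step left them, time stands still between calls to the robot, and variables do not carry over. Pictures are saved under pics/ and viewed, at most 10 in all, crops included, and the job is handed in when it is done.

Besides the shell and the picture viewer there is one more tool, called after "Request:" by a JSON object that holds its "name" and its "arguments". arm_command: Moves the arm, as the interface text tells. Shifts and turns lie within -1 to 1; 1 stands for 0.4 m of shift or 90 degrees of turn. Its arguments: {"type":"object","properties":{"motion":{"type":"array","items":{"type":"array","items":{"type":"number"}}}},"required":["motion"]}

```bash
mkdir -p pics; cat > h.py <<'E'
import numpy as np, cv2
from scipy.spatial.transform import Rotation as R
from station import env
def quat(q): return R.from_quat([q[1],q[2],q[3],q[0]]).as_matrix()
def campose(c,s=None):
    if 'eye' in c:
        a=np.array(c['attitude'],float)
        return (a if a.shape==(3,3) else quat(a)), np.array(c['eye'],float)
    T=np.array(c['tool_from_camera']); Rt=quat(s['ee_rot'])
    return Rt@T[:3,:3], Rt@T[:3,3]+np.array(s['position'])
def K(c): return np.array([[c['fx'],0,c['cx']],[0,c['fy'],c['cy']],[0,0,1.]])
def rays(c,px):
    u=cv2.undistortPoints(np.array(px,float).reshape(-1,1,2),K(c),np.array(c['dist'],float)).reshape(-1,2)
    return np.c_[u[:,0],-u[:,1],-np.ones(len(u))]
def onplane(c,px,z,s=None):
    Rc,e=campose(c,s); d=rays(c,px)@Rc.T
    return e+d*((z-e[2])/d[:,2])[:,None]
def bydepth(c,px,s=None):
    Rc,e=campose(c,s); p=np.array(px).reshape(-1,2).round().astype(int)
    r=c['range_z'][p[:,1],p[:,0]]
    return e+(rays(c,px)*r[:,None])@Rc.T
def proj(c,P,s=None):
    Rc,e=campose(c,s); p=(np.array(P,float).reshape(-1,3)-e)@Rc
    p=p*[1,-1,-1]
    return cv2.projectPoints(p,np.zeros(3),np.zeros(3),K(c),np.array(c['dist'],float))[0].reshape(-1,2)
def save(c,n,crop=None,k=1):
    f=c['frame'][:,:,::-1]
    if crop: f=f[crop[1]:crop[3],crop[0]:crop[2]]
    cv2.imwrite('pics/'+n,cv2.resize(f,None,fx=k,fy=k,interpolation=cv2.INTER_CUBIC))
E
python3 - <<'E'
from h import *
Z=dict(iris_lever=60,lever_knob=80,pointer_tip=52,long_mark=52,lamp_button_top=67,can_centre=82,drawer_centre=20,mouse_centre=15,iris_axis=58)
s=env.get_state(); print(s['clock'],s['force'])
for n in ['scene','side','wrist']:
    c=env.read_camera(n); save(c,n+'0.png'); print(n)
    for o,z in Z.items():
        for d in env.search_frame(c,o)[:2]:
            print(o,round(d['p'],2),np.round(d['location']),onplane(c,[d['location']],z,s)[0].round(),bydepth(c,[d['location']],s)[0].round())
E
```

```text
0.0 [-0.06341452  0.59212339 -0.06922257]
scene
iris_lever 0.58 [285. 197.] [554. -43.  60.] [549. -43.  55.]
lever_knob 0.98 [284. 197.] [573. -44.  80.] [550. -48.  56.]
pointer_tip 0.82 [288. 200.] [555. -37.  52.] [559. -36.  56.]
long_mark 0.69 [293. 228.] [646. -17.  52.] [641. -18.  47.]
can_centre 0.74 [214. 171.] [ 487. -230.   82.] [ 430. -251.   29.]
can_centre 0.63 [374. 181.] [518. 173.  82.] [544. 169. 108.]
drawer_centre 0.7 [288. 200.] [527. -42.  20.] [560. -37.  55.]
drawer_centre 0.58 [200. 227.] [ 619. -248.   20.] [ 612. -251.   11.]
iris_axis 0.84 [290. 202.] [570. -30.  58.] [568. -31.  57.]
side
iris_lever 0.88 [326. 219.] [533. -29.  60.] [532. -29.  61.]
lever_knob 0.7 [335. 217.] [538. -50.  80.] [550. -39.  60.]
lever_knob 0.61 [346. 196.] [601. -29.  80.] [626.  -9.  46.]
pointer_tip 0.59 [329. 220.] [540. -30.  52.] [535. -35.  60.]
long_mark 0.94 [350. 195.] [632. -17.  52.] [634. -15.  49.]
lamp_button_top 0.52 [292. 242.] [433. -21.  67.] [433. -21.  67.]
can_centre 0.6 [261. 170.] [529. 181.  82.] [508. 152. 114.]
drawer_centre 0.83 [425. 266.] [ 600. -252.   20.] [ 609. -249.    7.]
mouse_centre 0.81 [373. 334.] [ 408. -258.   15.] [ 401. -261.   33.]
iris_axis 0.82 [323. 236.] [493. -54.  58.] [501. -47.  45.]
wrist
iris_lever 0.71 [217. 214.] [550. -28.  60.] [549. -29.  57.]
lever_knob 0.91 [216. 216.] [556. -23.  80.] [548. -31.  57.]
pointer_tip 0.7 [217. 215.] [547. -31.  52.] [549. -29.  57.]
pointer_tip 0.35 [127. 382.] [ 417. -249.   52.] [ 401. -272.   29.]
long_mark 0.73 [293. 186.] [628.  -1.  52.] [627.  -2.  45.]
can_centre 0.74 [290. 190.] [627.   3.  82.] [624.  -6.  46.]
can_centre 0.71 [179.  13.] [539. 150.  82.] [531. 155.  62.]
drawer_centre 0.58 [282. 344.] [ 607. -217.   20.] [ 607. -220.   16.]
mouse_centre 0.58 [125. 382.] [ 388. -287.   15.] [ 398. -272.   30.]
iris_axis 0.77 [190. 191.] [524.  -4.  58.] [523.  -4.  56.]
```

View pics/wrist0.png

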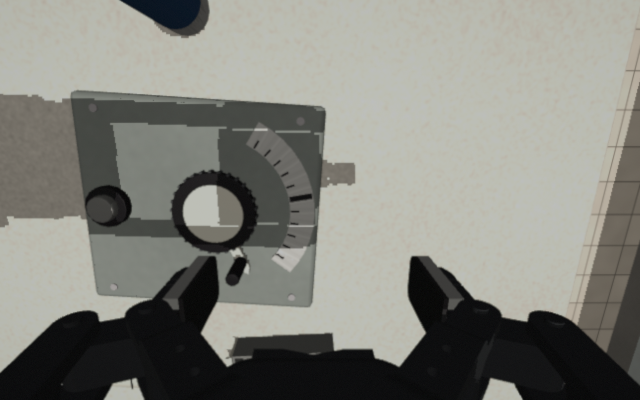

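View pics/side0.png

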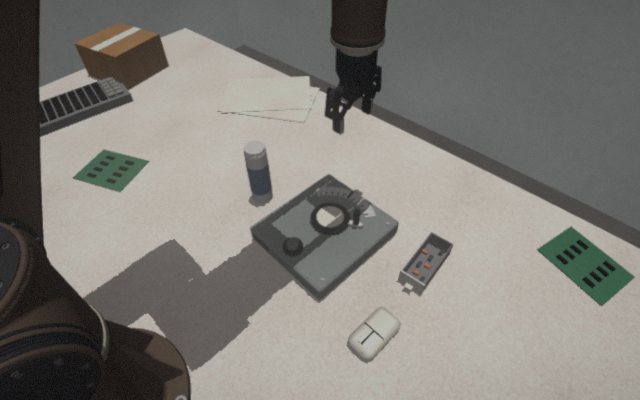

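The wrist view shows the base with the ring at (214,211), the button at (103,207), the knob near (236,270) and the long mark at (301,197). The can is at the top edge, and the side view shows the drawer and mouse on the -y side. I'll enlarge the wrist crop.

```bash
python3 - <<'E'
from h import *
s=env.get_state(); c=env.read_camera('wrist'); save(c,'w1.png',(65,85,335,315),2.6)
f=lambda l,z: print(l,[tuple(p.round(0)[:2]) for p in onplane(c,l,z,s)])
f([(73,92),(325,107),(312,306),(98,296)],45)
f([(214,211)],58); f([(102,209)],67); f([(301,197)],47);f([(236,270),(232,282),(240,260)],97)
print(campose(c,s)[1])
E
```

```text
[(73, 92), (325, 107), (312, 306), (98, 296)] [(np.float64(415.0), np.float64(92.0)), (np.float64(661.0), np.float64(78.0)), (np.float64(648.0), np.float64(-145.0)), (np.float64(398.0), np.float64(-133.0))]
[(214, 211)] [(np.float64(547.0), np.float64(-25.0))]
[(102, 209)] [(np.float64(437.0), np.float64(-21.0))]
[(301, 197)] [(np.float64(636.0), np.float64(-13.0))]
[(236, 270), (232, 282), (240, 260)] [(np.float64(576.0), np.float64(-72.0)), (np.float64(571.0), np.float64(-85.0)), (np.float64(580.0), np.float64(-62.0))]
[649.11735123  69.22648423 373.14921354]
```

View pics/w1.png

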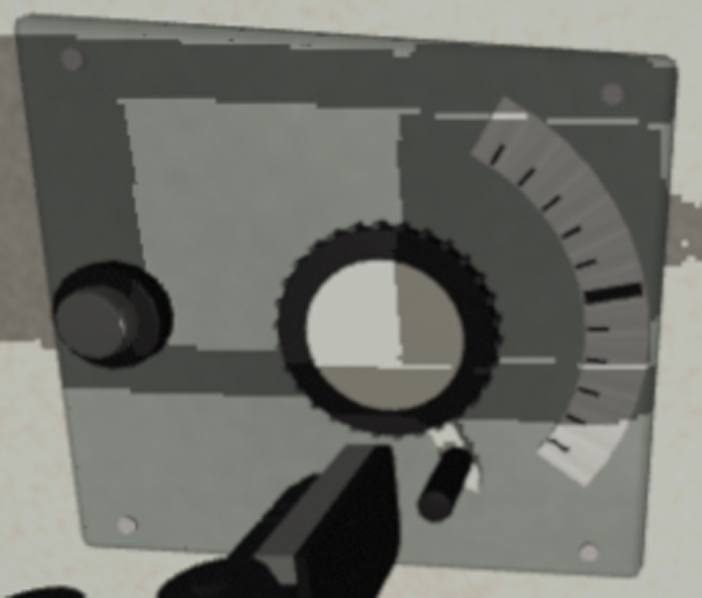

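The crop shows the knob's top at (232,280), its foot near (240,260) and the pointer tip at (248,273). The long mark runs from (290,199) to (312,196), the button top is at (100,209) and the ring centre at (215,211). Now a model fit.

```bash
python3 - <<'E'
from h import *
from scipy.optimize import least_squares
s=env.get_state(); c=env.read_camera('wrist')
o=lambda p: np.array(p)/2.6+[65,85]
obs=o([(389,328),(92,322),(20,18),(676,62),(640,576),(85,545),(585,296),(642,289),(435,508),(477,490)])
def model(v):
    x,y,a,yc,m,k,=v
    P=[(0,0,58),(-112,0,67),(-145,yc+115,45),(110,yc+115,45),(110,yc-115,45),(-145,yc-115,45)]
    P+=[(r*np.cos(m),r*np.sin(m),47) for r in (80,104)]+[(60*np.cos(k),60*np.sin(k),97),(77*np.cos(k),77*np.sin(k),52)]
    P=np.array(P,float); Rz=R.from_euler('z',a).as_matrix()
    return P@Rz.T+[x,y,0]
r=least_squares(lambda v:(proj(c,model(v),s)-obs).ravel(),[547,-25,-.05,0,.1,-1.1],loss='soft_l1')
print(r.x.round(3)); print(r.fun.reshape(-1,2).round(1)); W=model(r.x); print(W.round(0)); 
x,y,a,yc,m,k=r.x
print('long world ang',a+m,'knob world',a+k,'long q',m+1.4,'cur q',k+1.4)
for d in np.linspace(k,m,4): print((np.array([x,y])+60*np.array([np.cos(a+d),np.sin(a+d)])).round(1))
print(env.get_state()['ee_rot'],quat(s['ee_rot']).round(3))
E
```

```text
[ 5.46795e+02 -2.80530e+01 -6.50000e-02 -3.38900e+00  2.22000e-01
 -1.09600e+00]
[[-0.5  2.3]
 [-0.6  0.3]
 [-5.1 -0.8]
 [ 3.1 -0.5]
 [ 1.7  5.4]
 [-2.4  4.4]
 [ 1.   0.3]
 [ 1.6 -0.5]
 [-0.7 -0.3]
 [ 0.2 -0.8]]
[[ 547.  -28.   58.]
 [ 435.  -21.   67.]
 [ 409.   93.   45.]
 [ 664.   76.   45.]
 [ 649. -153.   45.]
 [ 394. -137.   45.]
 [ 626.  -16.   47.]
 [ 650.  -12.   47.]
 [ 571.  -83.   97.]
 [ 578.  -99.   52.]]
long world ang 0.1571129140021264 knob world -1.1604851134353071 long q 1.6217066942849878 cur q 0.30410866684755433
[570.7 -83.1]
[591.9 -67.7]
[604.4 -44.8]
[606.1 -18.7]
[-3.37625046e-06  7.07099489e-01  7.07114074e-01  1.70387418e-06] [[-0.  1.  0.]
 [ 1.  0. -0.]
 [-0.  0. -1.]]
```

Request:
{"name": "arm_command", "arguments": {"motion": [[-0.2375,-0.2675,0.25,0,0,0.739,0],[-0.2375,-0.2675,0.25,0,0,0.739,0],[-0.2375,-0.2675,0.25,0,0,0.739,0],[-0.2375,-0.2675,0.25,0,0,0.739,0],[-0.2375,-0.2675,0.25,0,0,0.739,0],[-0.2375,-0.2675,0.25,0,0,0.739,0],[-0.2375,-0.2675,0.25,0,0,0.739,0],[-0.2375,-0.2675,0.25,0,0,0.739,0]]}}

```text
clock: 2.6
position: [543.0, -95.0, 203.9]
ee_rot: [0.0, 0.979, 0.205, 0.0]
force: [0.3, -0.2, 0.2]
finger_gap: -0.005
grasp_force: 0.0
```

```bash
python3 - <<'E'
from h import *
s=env.get_state(); c=env.read_camera('wrist'); save(c,'w2.png')
print(s['position'],quat(s['ee_rot']).round(3).tolist(),s['finger_gap'],s['force'])
k=[570.7,-83.1,97]; print(proj(c,[k,[546.8,-28,58],[435,-21,67],[577.5,-98.7,52]],s).round())
E
```

```text
[543.04439586 -94.9581217  203.9347753 ] [[0.916, 0.402, 0.0], [0.402, -0.916, -0.0], [0.0, 0.0, -1.0]] -0.004716411057984935 [ 0.29767084 -0.21573275  0.15030333]
[[315. 185.]
 [227. 173.]
 [164. 308.]
 [339. 172.]]
```

View pics/w2.png

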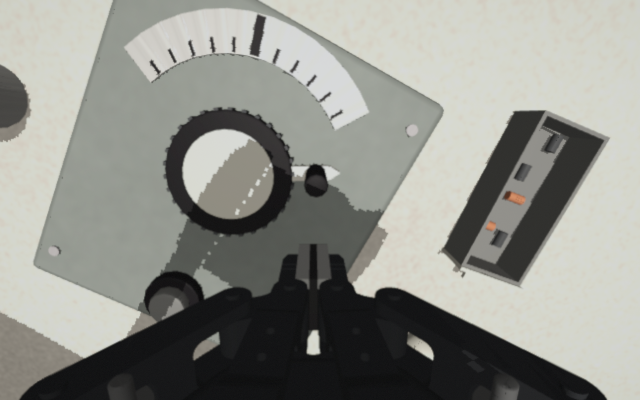

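The picture agrees with the model: the knob top is at (316,186) against a predicted (315,185), dead ahead of the shut fingertips. The ring is at (229,171) and the long mark runs (256,55)-(261,15). I'll refine the mark from this clear view while descending.

```bash
python3 - <<'E'
from h import *
s=env.get_state(); c=env.read_camera('wrist')
A=onplane(c,[(229,171)],58,s)[0]; M=onplane(c,[(257,54),(261,15)],47,s); T=onplane(c,[(340,173)],52,s)[0]
print(A,M,T)
f=lambda p,q:(np.arctan2(*(p-q)[[1,0]]),np.hypot(*(p-q)[:2]))
print(f(M[0],A),f(M[1],A),f(M[1],M[0]),f(T,A))
E
```

```text
[548.45220808 -28.92128733  58.        ] [[625.37208127 -17.70992722  47.        ]
 [647.57690409 -11.84966257  47.        ]] [576.8002953  -99.48076317  52.        ]
(np.float64(0.14473457313092677), np.float64(77.73262820352754)) (np.float64(0.17055062814430233), np.float64(100.58402324386458)) (np.float64(0.25803497216813276), np.float64(22.96512265038842)) (np.float64(-1.188772260372481), np.float64(76.0411315001272))
```

Request:
{"name": "arm_command", "arguments": {"motion": [[0,0,0.08,0,0,0,0],[0,0,0.15,0,0,0,0],[0,0,0.15,0,0,0,0]]}}

```text
clock: 3.08
position: [541.9, -94.7, 142.5]
ee_rot: [-0.001, 0.979, 0.204, -0.002]
force: [-0.7, 0.0, 0.4]
finger_gap: -0.001
grasp_force: 0.0
```

```bash
cat > arc.py <<'E'
import numpy as np,sys
# tool frame: x tangent, y: (0.402,-0.916)=outward radial, axis at y=-60 ahead of TCP by 18
def arc(ph,adv=0.,tang=18.,rad=60.):
    # lever rotates anticlockwise by ph; axis in tool = (tang+adv, -rad)
    a=np.array([tang+adv,-rad]); c,s=np.cos(ph),np.sin(ph)
    Rm=np.array([[c,s],[-s,c]]) # anticlockwise from above = -z tool
    p0=np.array([adv,0])-a
    p=a+Rm@p0
    return [round(p[0]/400,4),round(p[1]/400,4),0,0,0,round(-ph/(np.pi/2),4),0]
E
python3 -c "
from arc import *
for i in range(1,9): print(arc(.08*i,12))
print()
for i in range(1,10): print(arc(.08*i if i<8 else .58))"
```

```text
[np.float64(0.0421), np.float64(0.0031), 0, 0, 0, -0.0509, 0]
[np.float64(0.0545), np.float64(0.0053), 0, 0, 0, -0.1019, 0]
[np.float64(0.0669), np.float64(0.0064), 0, 0, 0, -0.1528, 0]
[np.float64(0.0795), np.float64(0.0065), 0, 0, 0, -0.2037, 0]
[np.float64(0.092), np.float64(0.0057), 0, 0, 0, -0.2546, 0]
[np.float64(0.1044), np.float64(0.0038), 0, 0, 0, -0.3056, 0]
[np.float64(0.1166), np.float64(0.001), 0, 0, 0, -0.3565, 0]
[np.float64(0.1285), np.float64(-0.0028), 0, 0, 0, -0.4074, 0]

[np.float64(0.0121), np.float64(0.0031), 0, 0, 0, -0.0509, 0]
[np.float64(0.0245), np.float64(0.0053), 0, 0, 0, -0.1019, 0]
[np.float64(0.0369), np.float64(0.0064), 0, 0, 0, -0.1528, 0]
[np.float64(0.0495), np.float64(0.0065), 0, 0, 0, -0.2037, 0]
[np.float64(0.062), np.float64(0.0057), 0, 0, 0, -0.2546, 0]
[np.float64(0.0744), np.float64(0.0038), 0, 0, 0, -0.3056, 0]
[np.float64(0.0866), np.float64(0.001), 0, 0, 0, -0.3565, 0]
[np.float64(0.0896), np.float64(0.0001), 0, 0, 0, -0.3692, 0]
[np.float64(0.0896), np.float64(0.0001), 0, 0, 0, -0.3692, 0]
```

Request:
{"name": "arm_command", "arguments": {"motion": [[0.015,0,0,0,0,0,0],[0.03,0,0,0,0,0,0],[0.042,0.003,0,0,0,-0.051,0],[0.0545,0.005,0,0,0,-0.102,0],[0.067,0.0065,0,0,0,-0.153,0],[0.0795,0.0065,0,0,0,-0.204,0],[0.092,0.0055,0,0,0,-0.255,0],[0.1045,0.004,0,0,0,-0.306,0],[0.1165,0.001,0,0,0,-0.3565,0],[0.1285,-0.003,0,0,0,-0.4075,0]]}}

```text
clock: 4.32
position: [590.0, -73.2, 144.7]
ee_rot: [0.0, 0.865, 0.503, 0.0]
force: [-3.9, -1.6, -0.8]
finger_gap: -0.002
grasp_force: 1.4
```

```bash
python3 - <<'E'
from h import *
s=env.get_state(); c=env.read_camera('wrist'); save(c,'w3.png')
print(s['position'],quat(s['ee_rot']).round(3).tolist(),s['force'])
E
```

```text
[589.98509563 -73.17800737 144.72990962] [[0.495, 0.869, 0.0], [0.869, -0.495, -0.0], [-0.0, 0.0, -1.0]] [-3.91443101 -1.5916105  -0.84138703]
```

View pics/w3.png

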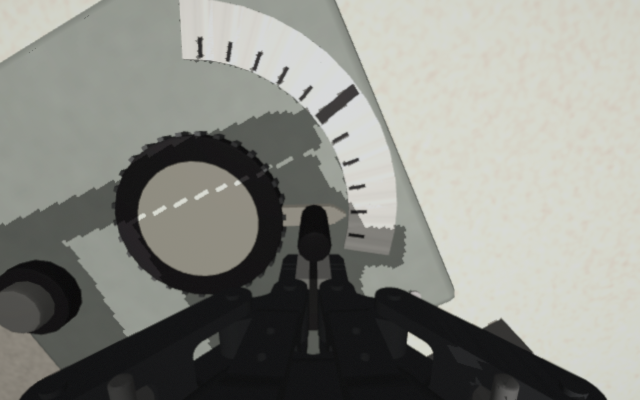

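The knob (315,225) is riding centred on the fingertips, and the pointer (345,214) stands at the fourth short mark before the long one, so about 0.66 rad remains. I'll push on by 0.58.

Request:
{"name": "arm_command", "arguments": {"motion": [[0.012,0.003,0,0,0,-0.051,0],[0.0245,0.0055,0,0,0,-0.102,0],[0.037,0.0065,0,0,0,-0.153,0],[0.0495,0.0065,0,0,0,-0.204,0],[0.062,0.0055,0,0,0,-0.255,0],[0.0745,0.004,0,0,0,-0.3055,0],[0.0865,0.001,0,0,0,-0.3565,0],[0.0895,0,0,0,0,-0.369,0],[0.0895,0,0,0,0,-0.369,0]]}}

```text
clock: 5.5
position: [607.9, -42.3, 144.4]
ee_rot: [0.0, 0.687, 0.727, 0.0]
force: [-0.0, 0.1, 0.1]
finger_gap: -0.001
grasp_force: 0.0
```

```bash
python3 - <<'E'
from h import *
s=env.get_state(); c=env.read_camera('wrist'); save(c,'w4.png',(180,50,480,275),2.6)
print(s['position'],quat(s['ee_rot']).round(3).tolist(),s['force'])
E
```

```text
[607.87095624 -42.26500773 144.35310772] [[-0.057, 0.998, 0.001], [0.998, 0.057, -0.0], [-0.0, 0.001, -1.0]] [-0.03782849  0.07751651  0.14436953]
```

View pics/w4.png

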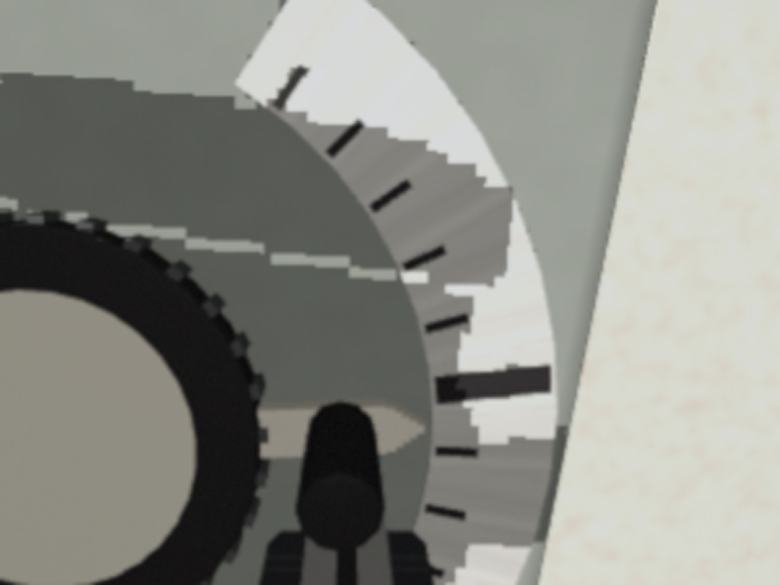

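The pointer tip (crop 427,430) sits between the last short mark (437,451) and the long mark's inner end (437,390). Next I compute the remaining angle metrically.

```bash
python3 - <<'E'
from h import *
from arc import arc
s=env.get_state(); c=env.read_camera('wrist')
o=lambda p: np.array(p)/2.6+[180,50]
T=onplane(c,o([(427,430)]),52,s)[0]; M=onplane(c,o([(437,390),(550,379)]),47,s); S=onplane(c,o([(437,451),(427,325)]),47,s)
arm=onplane(c,o([(265,433)]),55,s)[0]
A=np.array([547.5,-28.3]); 
# axis from arm line / marks too
f=lambda p:(np.arctan2(p[1]-A[1],p[0]-A[0]).round(3),np.hypot(*(p[:2]-A)).round(1))
print('tip',f(T),'long',f(M[0]),f(M[1]),'short',[f(x) for x in S])
for ph in (.06,.09,.1,.12): print(ph,arc(ph))
E
```

```text
tip (np.float64(0.07), np.float64(75.1)) long (np.float64(0.161), np.float64(77.9)) (np.float64(0.161), np.float64(101.3)) short [(np.float64(-0.01), np.float64(78.1)), (np.float64(0.339), np.float64(78.1))]
0.06 [np.float64(0.0091), np.float64(0.0024), 0, 0, 0, -0.0382, 0]
0.09 [np.float64(0.0137), np.float64(0.0034), 0, 0, 0, -0.0573, 0]
0.1 [np.float64(0.0152), np.float64(0.0037), 0, 0, 0, -0.0637, 0]
0.12 [np.float64(0.0183), np.float64(0.0043), 0, 0, 0, -0.0764, 0]
```

Request:
{"name": "arm_command", "arguments": {"motion": [[0.003,0.001,0,0,0,-0.013,0],[0.006,0.002,0,0,0,-0.025,0],[0.009,0.0025,0,0,0,-0.038,0],[0.0115,0.003,0,0,0,-0.048,0],[0.0137,0.0034,0,0,0,-0.0573,0],[0.0137,0.0034,0,0,0,-0.0573,0]]}}

```text
clock: 6.35
position: [608.5, -36.7, 143.9]
ee_rot: [0.0, 0.652, 0.758, 0.0]
force: [-0.0, -2.0, 0.7]
finger_gap: 0.002
grasp_force: 0.7
```

```bash
python3 - <<'E'
from h import *
s=env.get_state(); c=env.read_camera('wrist'); save(c,'w5.png',(240,80,440,230),4)
print(s['position'],quat(s['ee_rot']).round(3).tolist(),s['force'])
E
```

```text
[608.54503005 -36.6826338  143.89324419] [[-0.149, 0.989, 0.0], [0.989, 0.149, 0.0], [0.0, 0.0, -1.0]] [-0.03966923 -2.0121309   0.72386006]
```

View pics/w5.png

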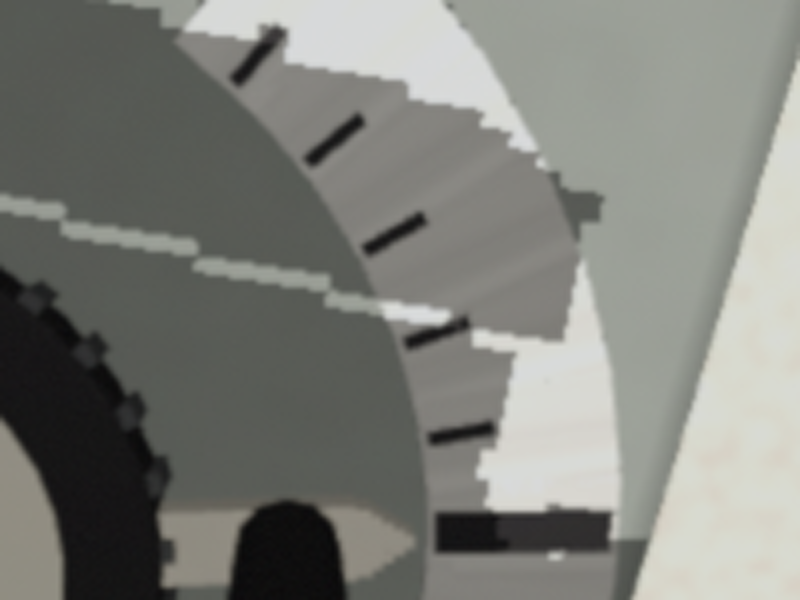

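The tip (416,542) is almost on the long mark's centre line (437,532), about 0.015 rad short after parallax. One more tiny nudge, then I'll back off.

Request:
{"name": "arm_command", "arguments": {"motion": [[0.0012,0.0003,0,0,0,-0.005,0],[0.0025,0.0006,0,0,0,-0.01,0],[0.0025,0.0006,0,0,0,-0.01,0],[0.0,0,0,0,0,-0.01,0],[-0.03,0,0,0,0,-0.01,0],[-0.05,0,0,0,0,-0.01,0],[-0.05,0,-0.1,0,0,-0.01,0],[-0.05,0,-0.15,0,0,-0.01,0],[-0.05,0,-0.15,0,0,-0.01,0]]}}

```text
clock: 7.52
position: [612.3, -57.3, 205.4]
ee_rot: [0.001, 0.647, 0.763, 0.001]
force: [-0.4, 0.5, -0.8]
finger_gap: -0.004
grasp_force: 0.0
```

```bash
python3 - <<'E'
from h import *
s=env.get_state(); c=env.read_camera('wrist')
A,yaw=np.array([547.5,-28.3]),0
p=proj(c,[[625,-16,47]],s)[0].round().astype(int); print(p)
x0,y0=p[0]-110,p[1]-75; x0=max(0,min(x0,440)); y0=max(0,min(y0,250)); print(x0,y0)
save(c,'w6.png',(x0,y0,x0+200,y0+150),4)
for n in ['lamp_button_top']:
    for d in env.search_frame(c,n)[:2]: print(n,d['p'],d['location'],onplane(c,[d['location']],67,s))
print(s['position'],quat(s['ee_rot']).round(3).tolist(),s['force'])
E
```

```text
[341 160]
231 85
lamp_button_top 0.89 [50.1, 124.6] [[437.10323113 -21.29195893  67.        ]]
[612.32017496 -57.25731456 205.42708203] [[-0.163, 0.987, 0.003], [0.987, 0.163, -0.0], [-0.001, 0.003, -1.0]] [-0.41951415  0.49776031 -0.75192589]
```

View pics/w6.png

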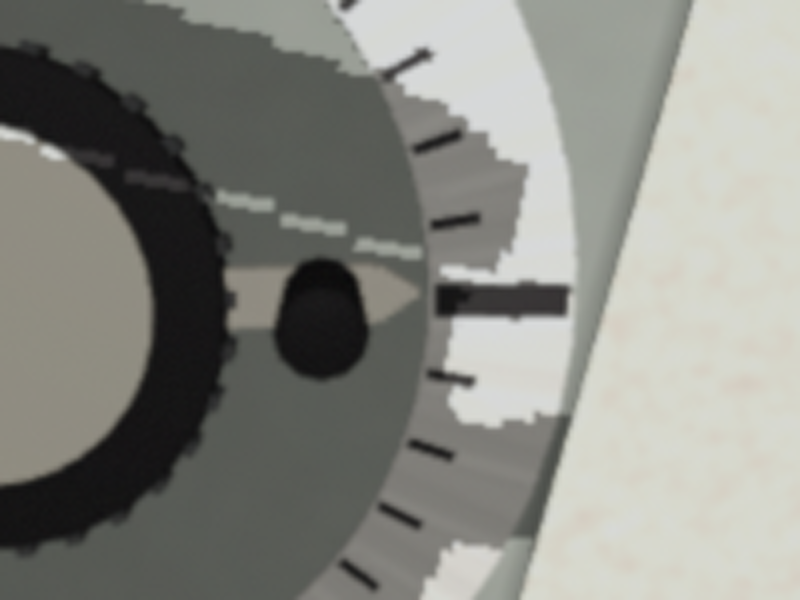

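The tip (421,293) is within about 0.005 rad of the long mark (437,299) after parallax, so it's good. The network puts the button at (437,-21,67), which agrees with the fit. Now to the button.

Request:
{"name": "arm_command", "arguments": {"motion": [[0.1614,-0.42,0,0,0,0,0],[0.1614,-0.42,0,0,0,0,0],[0.1614,-0.42,0,0,0,0,0],[0.1614,-0.42,0,0,0,0,0],[0.1614,-0.42,0.1,0,0,0,0],[0.1614,-0.42,0.15,0,0,0,0],[0.1614,-0.42,0.15,0,0,0,0]]}}

```text
clock: 8.5
position: [434.8, -20.5, 142.4]
ee_rot: [-0.001, 0.647, 0.763, -0.001]
force: [0.3, -0.2, 0.1]
finger_gap: -0.003
grasp_force: 0.0
```

Request:
{"name": "arm_command", "arguments": {"motion": [[0,0,0.01,0,0,0,0],[0,0,0.016,0,0,0,0],[0,0,0.022,0,0,0,0],[0,0,0.022,0,0,0,0]]}}

```text
clock: 9.0
position: [435.7, -20.5, 135.4]
ee_rot: [0.001, 0.647, 0.763, 0.0]
force: [2.4, -0.3, 3.5]
finger_gap: 0.001
grasp_force: 1.9
```

Request:
{"name": "arm_command", "arguments": {"motion": [[0,0,0.003,0,0,0,0],[0,0,0.006,0,0,0,0],[0,0,0.006,0,0,0,0]]}}

```text
clock: 9.38
position: [435.8, -20.5, 133.3]
ee_rot: [0.001, 0.647, 0.763, 0.0]
force: [0.3, -1.8, 21.7]
finger_gap: -0.001
grasp_force: 11.0
```

Force rose to 21.7 N, so the button is on its stop, fully down. Releasing and retreating upward.

Request:
{"name": "arm_command", "arguments": {"motion": [[0,0,-0.02,0,0,0,0],[0,0,-0.06,0,0,0,0],[0,0,-0.15,0,0,0,0],[0,0,-0.3,0,0,0,0],[0,0,-0.4,0,0,0,0],[0,0,-0.4,0,0,0,0],[0,0,-0.4,0,0,0,0]]}}

```text
clock: 10.25
position: [434.6, -20.3, 292.2]
ee_rot: [-0.0, 0.647, 0.763, -0.0]
force: [0.5, -0.6, -0.3]
finger_gap: 0.006
grasp_force: 0.0
```

```bash
python3 - <<'E'
from h import *
s=env.get_state(); c=env.read_camera('wrist'); save(c,'w7.png')
print(s['clock'],s['position'],s['force'])
E
```

```text
10.25 [434.55970771 -20.29251703 292.23875089] [ 0.49532101 -0.60011323 -0.317186  ]
```

View pics/w7.png

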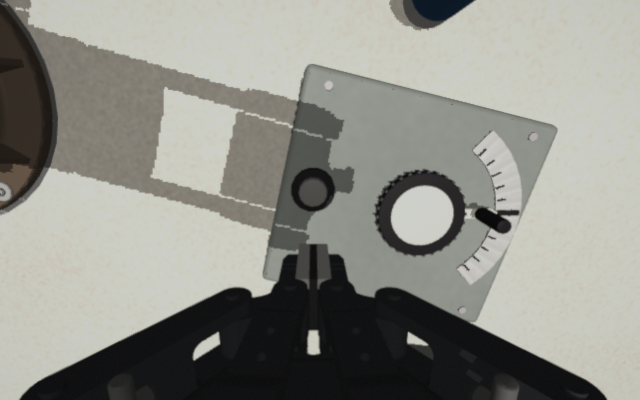

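The button (313,191) is up again, the lever still points at the long mark (508,213), the can is untouched, and the hand is clear.

```bash
python3 -c "
from station import env
print(env.finish_job())"
```

```text
the job is handed in; nothing more can be done
None
```

The job is handed in: the pointer stands within about 0.005 rad of the long mark by my last close measurement, the lamp button was pressed to its stop (about 22 N) and came back up, and the hand is clear, with no contact made with the can, drawer or mouse.

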